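# Seat the light guide in its bayonet port and hold it

### The job

Pull the light guide out of its upright cup, lower it lugs first through the keyhole port on top of the light source, push it down against the spring until its collar sits flush on the top plate, and twist it a quarter turn clockwise (seen from above) as far as it goes. It springs up and back when let go, so finish still gripping it, pushed fully down and twisted home, while I tighten the clamp. Leave the two jars and the pen pot where they stand.

Things in the scene. Friction and masses are not known exactly. Their poses are not given: they have to be found in the camera images.
- light_guide: Rigid rod 130 mm tall, 0.11 to 0.22 kg, standing in the cup. Origin: centre of its foot; z up its axis. From the foot up: steel shank 18 mm in diameter, z 0 to 30; two lugs along x, 34 mm tip to tip, 8 mm wide in y, z 10 to 18; aluminium collar 34 mm in diameter, z 30 to 44; flat-sided aluminium grip, z 44 to 130, 36 mm in x (the line of the lugs) by 24 mm in y. Same after a half turn about z.
- grip (a point): Point on the light guide's axis in its flat-sided grip, 95 mm above the foot and 35 mm below the top; axes as the light guide's. Good height to grasp, across the 24 mm flats.
- cup: Grey round cup fixed to the bench. Origin: centre of its underside; inner floor 5 mm up, rim 45 mm up, inner diameter 37 mm, outer 45 mm, foot disc 80 mm in diameter and 4 mm thick. The light guide stands in it on the inner floor, free to turn, with 1.5 mm of play all round.
- light_source: Dark grey box with steel top plate, fixed to the bench, 80 mm tall, holding the port. Origin at bench height under the port's centre; the box reaches from -50 to +90 mm in x and -50 to +50 mm in y. Black vent lines on top at the +x end, a black knob on the -x face.
- port (a point): Centre of the keyhole, at the upper face of the 6 mm top plate, 80 mm above the bench; z up, x along the slot. Middle opening 21 by 21 mm, lug slot 38 mm in x by 11.6 mm in y. Lugs turn only below the plate (foot 24 mm or more below this point), only clockwise seen from above, to a stop at about 90 degrees from the slot. Collar flush: foot 30 mm below this point.
- plunger (a joint): Travel (m) of the spring-loaded brass contact that the foot pushes down: 0 at rest with its face 16 mm below the port point; 0.014 when the collar is flush on the plate. The spring pushes up with 2.4 N at rest and 0.4 N per mm more, 8 N when flush.
- rotor (a joint): Turn (rad) of the sprung return catch below the plate, clockwise from above: 0 at rest; the lugs meet it after about 0.25 rad of turn and carry it to about 1.33 at a quarter turn (stop at 1.36). It pushes back with 0.04 N m at first and 0.15 N m at the end, and turns the guide back if let go.
- jar_tall: Bystander: amber specimen jar with black cap, 54 mm in diameter, 90 mm tall; origin at the centre of its underside. Leave alone.
- jar_small: Bystander: clear jar with black cap, 44 mm in diameter, 65 mm tall; origin at the centre of its underside. Leave alone.
- pen_pot: Bystander: glass pot 52 mm in diameter, 60 mm tall, with pens standing to 85 mm; origin at the centre of its underside. Leave alone.

How it is judged:
By the outcome, as a careful person would: the job done as asked, in the order asked, and still so for the second after the job is handed in, while the arm keeps its last pose, push and grip.
It also fails if it takes over 48 s, if anything falls off the work surface, if the arm or the gripper's body presses on something with over 40 N, if the wrist force passes 120 N, or if a joint passes its speed limit or range.

### The arm

A 6-joint arm with a two-finger parallel gripper is mounted at the origin on the work surface. World frame = base frame: x ahead of the robot, y to its left, z up, the work surface at z = 0. Lengths are in m, angles in degrees, forces in N, time in s.
With the tool pointing down it reaches from about 0.25 to 0.725 m from the base axis. Payload 9.7 kg.
Tool frame: the origin (TCP) lies between the finger pads; the fingertips stand 19 mm ahead of it and the grasp point (between the pads) is the TCP; z points along the fingers, y is the line along which they close (so a half turn about z gives the same grasp; the last joint's range is limited). The gripper opens to 85 mm and grips with 20 to 120 N. Pads are 22 mm wide; open, the fingers measure 114 mm over their backs; the gripper's body (76 mm by 85 mm) begins 54 mm behind the grasp point. The pads swing forward as they close: fully open they stand 13 mm farther back than shut.
Start: joints at [-69.156, 4.979, 10.078, 95.1, 0, 90], TCP at [0.196, -0.514, 0.25] pointing down, gripper open.
Joint ranges: [-179.16, 179.16], [-48.56, 103.87], [-65.8, 70.77], [-126.05, 130.52], [-82.76, 87.17], [-180, 180]. Speed limits (degrees/s): [127.2, 127.2, 147.25, 180, 180, 180].

### API

Orientations are given as [roll, pitch, yaw] about the fixed x, y, z axes, in that order (R = Rz(yaw) Ry(pitch) Rx(roll)).
In Python, from workcell import telemetry, camera, calibration, workorder gives the robot as it stands.
- The arm moves only by the tool play_rows, never from a script. Its argument "increments" is a list of rows, each a list of 3 entries, a list of its own where there are three numbers: the shift along the tool's x, y, z in mm, then the turn, a rotation vector about the tool's x, y, z in degrees, then the closure, from 0 (fully open) to 1 (shut). In form: [[[x, y, z], [ax, ay, az], jaw], ...]. A call has 1 to 20 rows; each row is the pose to reach, as a shift and turn from the pose commanded when the call began, along the tool's axes at that moment; what a row does not reach only later rows make up. A row lasts 1/10 s, in which the tool goes at most 50 mm and 8.59 degrees, less where a joint would pass 70% of its speed; a pose out of reach is approached as far as the arm can. A call with a gripper value outside its range is refused whole. The fingers move at their own pace and stop on an object; "grip_force" is the grip in N (left out, the last holds). Time passes only in rows, so rows that repeat a pose let the fingers close. It gives the time, the measured TCP pose, the force, the opening and the grip force at its end, in the units of the state.
- telemetry.get_obs(): the state, without advancing time (a new reading comes with each control period).
- camera(name): name is "side" or "top"; returns (picture, depth): 420x560x3 uint8, red, green, blue; 420x560 float32, m along the optical axis (not along the pixel's ray), 0 where there is no reading.
- calibration(name): a dict with "vertical_fov" (degrees; the focal length in pixels is half the picture's height over the tangent of half this angle, whatever the lens; pixels are square), "cx", "cy" (the principal point, pixels), "k1" (the pictures are not rectified: a ray, as slopes to the right and down, at radius r is drawn at 1 + k1 r^2 times it, then the intrinsics apply), "rvec" (rotation vector, rad) and "tvec" (3), from world to camera coordinates, as OpenCV has them. Camera axes: x right, y down, z forward; pixel columns grow to the right and rows downward; lengths in m; the calibration is good to about 2 mm. A picture is of the moment at which its call begins. calibration takes no time and is no camera call.
- workorder.job_done(): hands the job in; it is judged then, once.
The state is a dict: "time": time; "q": joint angles; "qd": joint speeds; "joint_efforts": joint torques, N m; "ee_pos": TCP position; "tcp_rot": TCP orientation; "wrist_force": force on the tool from outside, world axes, zero at the start; "torque": the same for the moment, N m; "opening": finger opening in m; "grasp_force": force on a finger pad.
Only numpy, scipy, OpenCV 4.12 (cv2) and the standard library are available. Lean on these libraries where they do the work, as an engineer would, in place of code of your own. Each camera call takes 0.05 s, during which the arm holds its last target. There are 200 camera calls.

## Working session

There is one attempt and no reset: what is moved stays moved. The work goes in short steps, Python scripts to look and compute and a tool call to move; the robot and the scene stay as the last step left them, time stands still between calls to the robot, and variables do not carry over. Pictures are saved under pics/ and viewed, at most 10 in all, crops included, and the job is handed in when it is done.

Besides the shell and the picture viewer there is one more tool, called after "Emit:" in YAML: its name, and indented under it one key for each argument. play_rows: Moves the arm, as the interface text tells. Its arguments: {"type":"object","properties":{"increments":{"type":"array"},"grip_force":{"type":"number"}},"required":["increments"]}

```bash
mkdir -p pics; cat > h.py <<'E'
import numpy as np, cv2
from workcell import telemetry, camera, calibration, workorder
def K(n):
    c=calibration(n); f=210/np.tan(np.radians(c["vertical_fov"])/2)
    return c,f,cv2.Rodrigues(np.array(c["rvec"],float))[0],np.array(c["tvec"],float).ravel()
def ray(n,u,v):
    c,f,R,t=K(n); xd=np.array([(u-c["cx"])/f,(v-c["cy"])/f]); x=xd.copy()
    for _ in range(30): x=xd/(1+c["k1"]*(x@x))
    return -R.T@t, R.T@np.array([x[0],x[1],1.]), 
def plane(n,u,v,z):
    o,d=ray(n,u,v); return o+d*(z-o[2])/d[2]
def depthpt(n,u,v,D):
    o,d=ray(n,u,v); return o+d*D
def proj(n,p):
    c,f,R,t=K(n); q=R@np.array(p,float)+t; x=q[:2]/q[2]; x=x*(1+c["k1"]*(x@x)); return x*f+[c["cx"],c["cy"]]
def save(n,name):
    im,d=camera(n); cv2.imwrite(f"pics/{name}.png",im[:,:,::-1]); np.save(f"pics/{name}.npy",d); return im,d
E
python3 - <<'E'
from h import *
for n in("side","top"):
    save(n,n+"0"); c,f,R,t=K(n); print(n,c,f,-R.T@t, R[2])
print(telemetry.get_obs())
E
```

```text
side {'vertical_fov': 54.37127591742852, 'cx': 277.47778945127317, 'cy': 205.901425735989, 'k1': -0.029082811819207712, 'rvec': array([ 2.36640565, -0.17721825,  0.05147263]), 'tvec': array([-0.55777271,  0.14300918,  0.89792758])} 408.8678684294566 [ 0.48817292 -0.59769219  0.73640153] [ 0.08903915  0.6898131  -0.71849142]
top {'vertical_fov': 43.19414933432282, 'cx': 277.5539105725216, 'cy': 218.4470248201689, 'k1': -0.18922224957057623, 'rvec': array([ 2.19003441, -2.18660906,  0.06638992]), 'tvec': array([0.01263866, 0.5574906 , 1.01594741])} 530.478584277843 [0.49245912 0.01109537 1.04903077] [ 0.0629029   0.00233756 -0.99801691]
{'time': 0.1, 'q': array([-6.91553020e+01,  5.00805576e+00,  1.00412469e+01,  9.50994374e+01,
       -1.04628579e-03,  9.00029227e+01]), 'qd': array([ 0.04348725, -0.19079436, -0.00696382,  0.0218233 ,  0.02854408,
       -0.00834887]), 'joint_efforts': array([ 2.36678403e-03, -5.21564054e+01,  4.65651977e+01,  1.60637079e-02,
        9.39895244e-05, -2.70473180e-06]), 'ee_pos': array([ 0.19564518, -0.51384534,  0.2496731 ]), 'tcp_rot': array([-1.79933754e+02,  1.04966438e-03,  2.08417765e+01]), 'wrist_force': array([0.43155608, 0.77378164, 0.01044714]), 'torque': array([-0.02852327,  0.01566299,  0.01969132]), 'grasp_force': 0.0, 'opening': 0.08537298100450563}
```

View pics/side0.png

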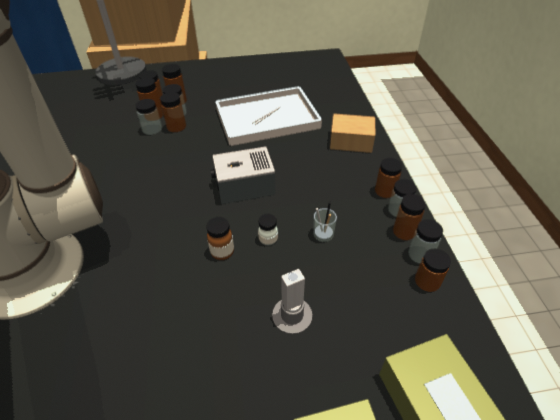

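View pics/top0.png

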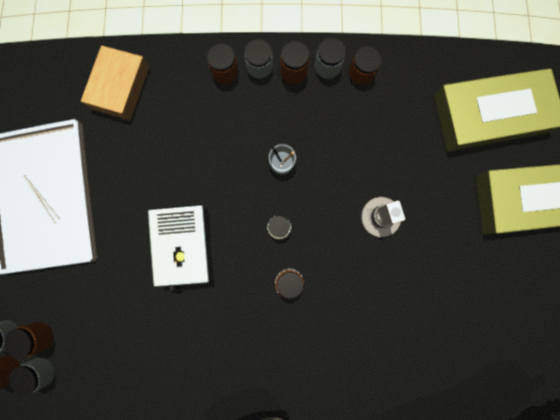

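The side picture shows the guide in its cup at (293,290) and the box's top plate at (243,165). In the top picture the guide's top is at (396,212), the keyhole is at (180,257) and the vents are at (176,222). The jars and pen pot stand between them, in a column at about x 282. Next I'll zoom in.

```bash
python3 - <<'E'
from h import *
def crop(n,x,y,w,h): return cv2.resize(cv2.imread(f"pics/{n}0.png")[y:y+h,x:x+w],(400,300),interpolation=cv2.INTER_CUBIC)
a=np.hstack([crop("top",360,190,64,48),crop("top",144,202,64+16,60)]); b=np.hstack([crop("side",253,265,80,60),crop("side",208,147,70,52)])
cv2.imwrite("pics/z.png",np.vstack([a,b]))
for n,pts in dict(top=[(396,212),(388,232),(195,240),(160,270)],side=[(293,275),(243,155),(293,290)]).items():
    d=np.load(f"pics/{n}0.npy")
    for p in pts: print(n,p,depthpt(n,*p,d[p[1],p[0]]).round(4))
E
```

```text
top (396, 212) [ 0.5615 -0.1928  0.1371]
top (388, 232) [ 0.5316 -0.2053  0.0068]
top (195, 240) [0.5137 0.1652 0.0775]
top (160, 270) [0.4582 0.2292 0.0818]
side (293, 275) [ 0.565  -0.1945  0.1387]
side (243, 155) [0.5085 0.2222 0.0822]
side (293, 290) [ 0.5633 -0.2066  0.1098]
```

View pics/z.png

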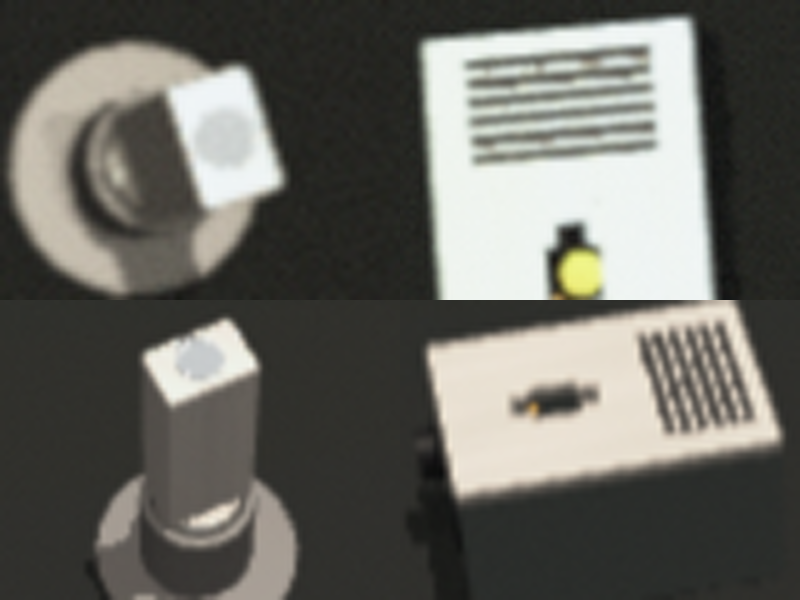

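The zoom shows the guide's top as a clean rectangle, with its long side running from about (387,205) to (394,224) in the top image. The plate's outline, vents and keyhole are also clear. I'll measure both from the two views.

```bash
python3 - <<'E'
from h import *
def rect(n,roi,th,z):
    im=cv2.imread(f"pics/{n}0.png"); x,y,w,h=roi; s=8
    g=cv2.resize(cv2.cvtColor(im,cv2.COLOR_BGR2GRAY)[y:y+h,x:x+w],None,fx=s,fy=s,interpolation=cv2.INTER_CUBIC)
    c=max(cv2.findContours((g>th).astype('uint8'),0,1)[0],key=cv2.contourArea)[:,0]
    hull=cv2.convexHull(c)[:,0]
    W=np.array([plane(n,x+(a+.5)/s-.5,y+(b+.5)/s-.5,z)[:2] for a,b in hull])*1000
    (cx,cy),(a,b),_=r=cv2.minAreaRect(W.astype('float32')); B=cv2.boxPoints(r)
    e=[B[1]-B[0],B[2]-B[1]]; L=max(e,key=np.linalg.norm); yaw=np.degrees(np.arctan2(L[1],L[0]))
    p=proj(n,[cx/1000,cy/1000,z]); print(n,'c',cx,cy,'size',a,b,'long yaw',yaw%180,'px',p); return p
def tri(p,q):
    (o,d),(o2,d2)=ray("top",*p),ray("side",*q); s=np.linalg.lstsq(np.c_[d,-d2],o2-o,rcond=None)[0]
    A,B=o+d*s[0],o2+d2*s[1]; print("tri",((A+B)/2*1000).round(1),"gap",np.linalg.norm(A-B)*1000)
tri(rect("top",(380,195,30,35),185,.135),rect("side",(272,262,40,27),150,.135))
tri(rect("top",(140,195,75,95),150,.08),rect("side",(205,140,75,50),120,.08))
# keyhole centroid: dark+yellow
def key(n,roi,th):
    im=cv2.imread(f"pics/{n}0.png"); x,y,w,h=roi
    c=im[y:y+h,x:x+w].astype(int).min(2); m=(c<th); s=8
    g=cv2.resize(im[y:y+h,x:x+w].min(2),None,fx=s,fy=s,interpolation=cv2.INTER_CUBIC)
    k=max(cv2.findContours((g<th).astype('uint8'),0,1)[0],key=cv2.contourArea)[:,0]
    W=np.array([plane(n,x+(a+.5)/s-.5,y+(b+.5)/s-.5,.08)[:2] for a,b in k])*1000
    r=cv2.minAreaRect(W.astype('float32'));print(n,"key",r); return proj(n,[r[0][0]/1000,r[0][1]/1000,.08])
tri(key("top",(168,240,25,32),130),key("side",(224,157,25,14),120))
# cup foot centre
for n,roi,th in(("top",(355,190,50,55),60),("side",(268,295,50,37),60)):pass
for nm,n,uv,z in(("jt","top",(289,285),.09),("js","top",(279,227),.065),("pen","top",(283,157),.07)):print(nm,plane(n,*uv,z)*1000)
E
```

```text
top c 569.0006103515625 -187.86090087890625 size 54.136348724365234 30.449914932250977 long yaw 33.777264 px [392.88995014 207.78400545]
side c 564.1298828125 -195.8452911376953 size 35.873634338378906 24.82910919189453 long yaw 16.911448 px [292.60928585 276.88446992]
tri [ 567.5 -189.7  125.9] gap 4.462253181559617
top c 503.5514221191406 197.39031982421875 size 141.65391540527344 101.78299713134766 long yaw 4.995537 px [177.42629551 245.42784903]
side c 504.96636962890625 194.78924560546875 size 141.95457458496094 105.24726867675781 long yaw 5.1683793 px [242.5774871  162.66991896]
tri [504.3 197.9  77.4] gap 1.4509775102794318
top key ((483.63153076171875, 195.8017578125), (36.35036087036133, 18.96868133544922), 4.847671985626221)
side key ((485.0126037597656, 192.78329467773438), (36.34553527832031, 18.31585121154785), 4.069432735443115)
tri [484.3 196.4  77. ] gap 1.3937820107074947
jt [432.7245713   -7.48858336  90.        ]
js [538.57126585  10.68894574  65.        ]
pen [669.16813886   3.40529564  70.        ]
```

```bash
cat >> h.py <<'E'
from scipy.spatial.transform import Rotation as Ro
def to(p,yaw):
    """tool-frame shift (mm), rotvec (deg) from now to TCP p (mm) pointing down with given yaw"""
    o=telemetry.get_obs(); R=Ro.from_euler('xyz',o["tcp_rot"],degrees=True); G=Ro.from_euler('xyz',[180,0,yaw],degrees=True)
    print(o["time"],o["ee_pos"].round(4),o["tcp_rot"].round(2),o["wrist_force"].round(1),'->',R.inv().apply(np.array(p)-o["ee_pos"]*1000).round(1),(R.inv()*G).as_rotvec(degrees=True).round(2))
def tri(p,q):
    (o,d),(o2,d2)=ray("top",*p),ray("side",*q); s=np.linalg.lstsq(np.c_[d,-d2],o2-o,rcond=None)[0]
    A,B=o+d*s[0],o2+d2*s[1]; print("tri",((A+B)/2*1000).round(1),"gap",np.linalg.norm(A-B)*1000); return (A+B)*500
E
python3 - <<'E'
from h import *
for n,roi,th in(("top",(384,198,26,28),215),("side",(272,262,40,27),150)):
    im=cv2.imread(f"pics/{n}0.png"); x,y,w,h=roi; s=8
    g=cv2.resize(cv2.cvtColor(im,6)[y:y+h,x:x+w],None,fx=s,fy=s,interpolation=cv2.INTER_CUBIC)
    c=max(cv2.findContours((g>th).astype('uint8'),0,1)[0],key=cv2.contourArea)[:,0]
    W=np.array([plane(n,x+(a+.5)/s-.5,y+(b+.5)/s-.5,.135)[:2] for a,b in cv2.convexHull(c)[:,0]])*1000
    r=cv2.minAreaRect(W.astype('float32')); print(n,r); B=cv2.boxPoints(r)
    p=proj(n,[r[0][0]/1000,r[0][1]/1000,.135]); print(p)
    if n=="top": P=p
c=[tuple(plane("top",360+a/6.25-.5,190+b/6.25-.5,.135)[:2]*1000) for a,b in((168,95),(245,65),(285,185),(210,210))]; print(np.round(c,1),np.mean(c,0))
tri(P,p)
to([564,-193,250],18)
E
```

```text
top ((562.4747314453125, -192.41139221191406), (34.956199645996094, 21.99979019165039), 17.32823944091797)
[395.502283   211.52220549]
side ((564.1298828125, -195.8452911376953), (35.873634338378906, 24.82910919189453), 16.91144371032715)
[292.60928585 276.88446992]
[[ 574.4 -176.4]
 [ 582.9 -198.4]
 [ 549.3 -209.3]
 [ 542.3 -187.9]] [ 562.18272448 -193.00290852]
tri [ 563.7 -193.3  131.2] gap 1.8366186375478535
0.1 [ 0.1956 -0.5138  0.2497] [-179.93    0.     20.84] [0.4 0.8 0. ] -> [ 4.584e+02 -1.688e+02 -1.000e-01] [-0.07  0.    2.84]
```

Emit:
play_rows:
  increments:
    - [[38,-14,0],[0,0,1],0]
    - [[76,-28,0],[0,0,2],0]
    - [[115,-42,0],[0,0,3],0]
    - [[153,-56,0],[0,0,3.6],0]
    - [[191,-70,0],[0,0,3.6],0]
    - [[229,-84,0],[0,0,3.6],0]
    - [[267,-98,0],[0,0,3.6],0]
    - [[306,-113,0],[0,0,3.6],0]
    - [[344,-127,0],[0,0,3.6],0]
    - [[382,-141,0],[0,0,3.6],0]
    - [[420,-155,0],[0,0,3.6],0]
    - [[445,-164,0],[0,0,3.6],0]
    - [[458.4,-168.8,0],[0,0,3.6],0]
    - [[458.4,-168.8,0],[0,0,3.6],0]
    - [[458.4,-168.8,0],[0,0,3.6],0]
    - [[458.4,-168.8,0],[0,0,3.6],0]
  grip_force: 60

```text
time: 1.7
ee_pos: [0.5632, -0.1941, 0.2505]
tcp_rot: [180.0, 0.0, 17.2]
wrist_force: [0.2, 0.7, -0.4]
opening: 0.0853
grasp_force: 0.0
```

```bash
python3 - <<'E'
from h import *
to([563.5,-194,100],17.2)
save("side","s1")
E
```

```text
1.7 [ 0.5632 -0.1941  0.2505] [179.99   0.    17.17] [ 0.2  0.7 -0.4] -> [ 3.000e-01 -1.000e-01  1.505e+02] [ 0.01  0.   -0.03]
```

View pics/s1.png

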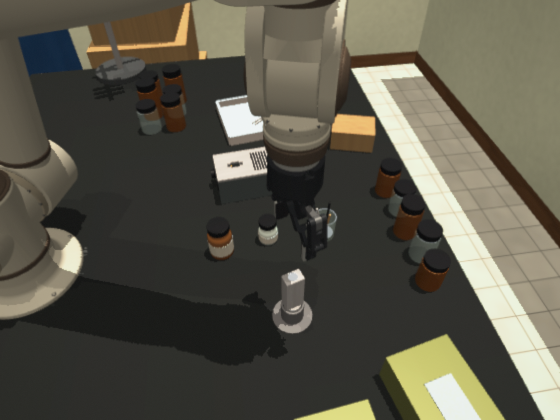

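The open gripper is at (305,230), above the guide at (293,280), with nothing in the way. I'll go down and close.

Emit:
play_rows:
  increments:
    - [[0,0,25],[0,0,0],0]
    - [[0,0,60],[0,0,0],0]
    - [[0,0,90],[0,0,0],0]
    - [[0,0,115],[0,0,0],0]
    - [[0,0,135],[0,0,0],0]
    - [[0,0,150],[0,0,0],0]
    - [[0,0,150],[0,0,0],0]
    - [[0,0,150],[0,0,0],0.3]
    - [[0,0,150],[0,0,0],0.5]
    - [[0,0,150],[0,0,0],0.6]
    - [[0,0,150],[0,0,0],0.7]
    - [[0,0,150],[0,0,0],1]
    - [[0,0,150],[0,0,0],1]
    - [[0,0,150],[0,0,0],1]
    - [[0,0,150],[0,0,0],1]
    - [[0,0,150],[0,0,0],1]
  grip_force: 60

```text
time: 3.35
ee_pos: [0.5644, -0.1934, 0.1011]
tcp_rot: [179.9, -0.1, 17.2]
wrist_force: [0.8, -0.9, 5.4]
opening: 0.0232
grasp_force: 58.9
```

Emit:
play_rows:
  increments:
    - [[0,0,0],[0,0,0],1]
    - [[0,0,-8],[0,0,0],1]
    - [[0,0,-20],[0,0,0],1]
    - [[0,0,-35],[0,0,0],1]
    - [[0,0,-55],[0,0,0],1]
    - [[0,0,-80],[0,0,0],1]
    - [[0,0,-105],[0,0,0],1]
    - [[0,0,-125],[0,0,0],1]
    - [[0,0,-135],[0,0,0],1]
    - [[0,0,-135],[0,0,0],1]
    - [[0,0,-135],[0,0,0],1]
    - [[0,0,-135],[0,0,0],1]
  grip_force: 100

```text
time: 4.55
ee_pos: [0.5637, -0.193, 0.234]
tcp_rot: [-179.9, 0.1, 17.2]
wrist_force: [-0.7, -0.7, -2.9]
opening: 0.0229
grasp_force: 98.8
```

```bash
python3 - <<'E'
from h import *
to([484.5,194.8,235],5)
im,_=save("side","s2"); cv2.imwrite("pics/s2c.png",cv2.resize(im[150:330,200:380,::-1],(600,600),interpolation=cv2.INTER_CUBIC))
E
```

```text
4.55 [ 0.5637 -0.193   0.234 ] [-1.7993e+02  9.0000e-02  1.7240e+01] [-0.7 -0.7 -2.9] -> [  39.3 -393.8   -0.6] [-0.06  0.1  12.24]
```

View pics/s2c.png

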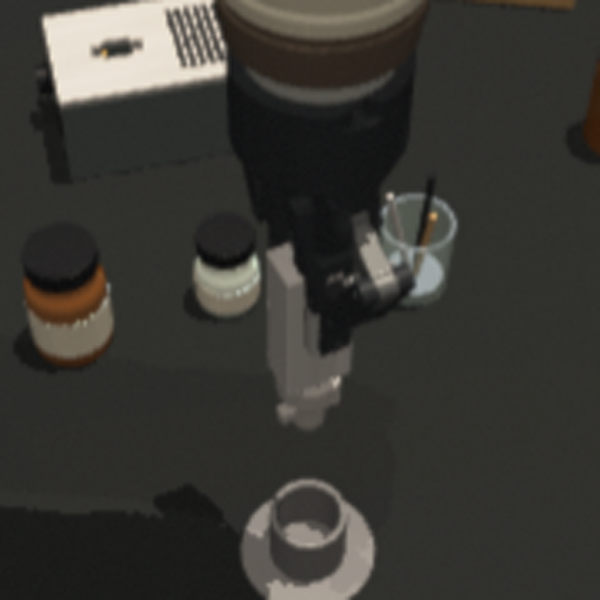

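The guide hangs upright in the gripper, lugs at about (310,410) in the crop, and the cup is empty. I'll carry it to a point above the port.

Emit:
play_rows:
  increments:
    - [[2,-20,0],[0,0,1],1]
    - [[6,-55,0],[0,0,2],1]
    - [[10,-95,0],[0,0,4],1]
    - [[14,-135,0],[0,0,5],1]
    - [[18,-175,0],[0,0,6],1]
    - [[22,-215,0],[0,0,8],1]
    - [[26,-255,0],[0,0,9],1]
    - [[30,-295,0],[0,0,10],1]
    - [[34,-335,0],[0,0,11],1]
    - [[37,-365,0],[0,0,12],1]
    - [[39,-385,0],[0,0,12.2],1]
    - [[39.6,-394.3,0],[0,0,12.2],1]
    - [[39.6,-394.3,15],[0,0,12.2],1]
    - [[39.6,-394.3,30],[0,0,12.2],1]
    - [[39.6,-394.3,40],[0,0,12.2],1]
    - [[39.6,-394.3,45],[0,0,12.2],1]
    - [[39.6,-394.3,45],[0,0,12.2],1]
    - [[39.6,-394.3,45],[0,0,12.2],1]
    - [[39.6,-394.3,45],[0,0,12.2],1]

```text
time: 6.5
ee_pos: [0.5017, 0.0898, 0.1916]
tcp_rot: [-177.9, 0.1, 9.1]
wrist_force: [-0.3, -0.0, -1.3]
opening: 0.0228
grasp_force: 98.9
```

```bash
python3 - <<'E'
from h import *
to([484.8,195.2,190],5)
a,_=save("side","s3"); b,_=save("top","t3")
cv2.imwrite("pics/c3.png",np.hstack([cv2.resize(a[100:190,200:290,::-1],(400,400),interpolation=2),cv2.resize(b[195:295,130:230,::-1],(400,400),interpolation=2)]))
E
```

```text
6.5 [0.5017 0.0898 0.1916] [-1.7788e+02  7.0000e-02  9.1000e+00] [-0.3 -0.  -1.3] -> [  -0.  -106.6    5.6] [-2.11  0.14  4.1 ]
```

View pics/c3.png

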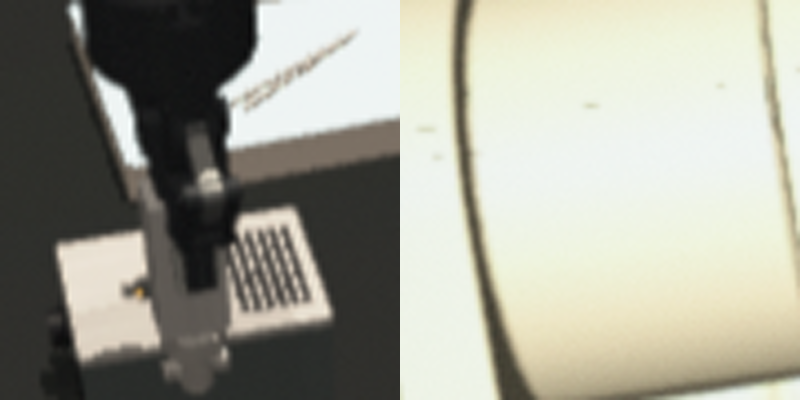

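The guide is short of the port: the lugs are at about (244,184) in the side image, in front of the box. The arm is lagging, and it hides the port from the top camera. I'll let it settle.

Emit:
play_rows:
  increments:
    - [[0,0,-5],[0,0,0],1]
    - [[0,0,-5],[0,0,0],1]
    - [[0,0,-5],[0,0,0],1]

```text
time: 6.9
ee_pos: [0.502, 0.0896, 0.1972]
tcp_rot: [-177.9, 0.0, 9.1]
wrist_force: [-0.1, 0.5, -1.6]
opening: 0.0231
grasp_force: 98.9
```

```bash
python3 - <<'E'
from h import *
to([484.8,195.2,195],5); print(telemetry.get_obs()["q"].round(1))
E
```

```text
6.9 [0.502  0.0896 0.1972] [-1.7788e+02  2.0000e-02  9.0900e+00] [-0.1  0.5 -1.6] -> [  -0.3 -106.9    6.1] [-2.11  0.1   4.09]
[  9.   -1.3  -2.2  89.1   2.1 179.9]
```

Joint 6 has hit its limit, since yaw = q1 − q6 + 180. The guide is the same after a half turn, so I'll turn the tool to yaw 185 instead. That leaves room for the clockwise twist, with q6 going from 17 to 107.

Emit:
play_rows:
  increments:
    - [[0,0,-3],[0,0,-5],1]
    - [[0,0,-6],[0,0,-13],1]
    - [[0,0,-10],[0,0,-21],1]
    - [[0,0,-10],[0,0,-29],1]
    - [[0,0,-10],[0,0,-37],1]
    - [[0,0,-10],[0,0,-45],1]
    - [[0,0,-10],[0,0,-53],1]
    - [[0,0,-10],[0,0,-61],1]
    - [[0,0,-10],[0,0,-69],1]
    - [[0,0,-10],[0,0,-77],1]
    - [[0,0,-10],[0,0,-85],1]
    - [[0,0,-10],[0,0,-93],1]
    - [[0,0,-10],[0,0,-101],1]
    - [[0,0,-10],[0,0,-109],1]
    - [[0,0,-10],[0,0,-117],1]
    - [[0,0,-10],[0,0,-125],1]
    - [[0,0,-10],[0,0,-133],1]
    - [[0,0,-10],[0,0,-141],1]
    - [[0,0,-10],[0,0,-149],1]
    - [[0,0,-10],[0,0,-155],1]

```text
time: 8.9
ee_pos: [0.5019, 0.0892, 0.2067]
tcp_rot: [178.1, -0.9, 164.4]
wrist_force: [0.4, 0.3, -1.5]
opening: 0.0228
grasp_force: 98.8
```

```bash
python3 - <<'E'
from h import *
to([484.8,195.2,195],185); print(telemetry.get_obs()["q"].round(1))
E
```

```text
8.9 [0.5019 0.0892 0.2067] [178.11  -0.95 164.42] [ 0.4  0.3 -1.5] -> [44.7 97.1 15.7] [  2.04  -0.6  -20.59]
[ 9.  -1.2 -1.1 90.2  2.1 24.6]
```

Emit:
play_rows:
  increments:
    - [[5,10,1],[0.3,-0.1,-3],1]
    - [[13,28,3],[0.7,-0.2,-7],1]
    - [[22,48,5],[1.1,-0.3,-11],1]
    - [[31,68,7],[1.5,-0.4,-15],1]
    - [[39,85,9],[1.8,-0.5,-18],1]
    - [[44,95,11],[2.04,-0.6,-20.6],1]
    - [[44.7,97.1,14],[2.04,-0.6,-20.6],1]
    - [[44.7,97.1,15.7],[2.04,-0.6,-20.6],1]
    - [[44.7,97.1,15.7],[2.04,-0.6,-20.6],1]
    - [[44.7,97.1,15.7],[2.04,-0.6,-20.6],1]
    - [[44.7,97.1,15.7],[2.04,-0.6,-20.6],1]

```text
time: 10.0
ee_pos: [0.4855, 0.1947, 0.1951]
tcp_rot: [180.0, -0.0, -175.4]
wrist_force: [-0.8, -0.5, -1.3]
opening: 0.023
grasp_force: 98.8
```

```bash
python3 - <<'E'
from h import *
to([484.8,195.2,190],185); print(telemetry.get_obs()["q"].round(1))
for n in("s4","t4"): save("side" if n[0]=="s" else "top",n)
b=cv2.imread("pics/t4.png"); a=cv2.imread("pics/s4.png")
cv2.imwrite("pics/c4.png",np.hstack([cv2.resize(a[105:195,205:275],(467,600),interpolation=2),cv2.resize(b[230:290,158:200],(333,476),interpolation=2)[0:600] if 0 else cv2.resize(b[195:295,145:200],(330,600),interpolation=2)]))
# where the guide should be drawn if on the port axis
for z in (.095,.105,.113,.125,.139): print(z,proj("side",[.4843,.1943,z]).round(1))
E
```

```text
10.0 [0.4855 0.1947 0.1951] [ 180.     -0.   -175.38] [-0.8 -0.5 -1.3] -> [0.7 0.5 5.1] [ 0.   -0.   -0.38]
[21.9  0.5 -0.7 88.8  0.  17.2]
0.095 [233.8 159. ]
0.105 [233.4 155.8]
0.113 [233.1 153.2]
0.125 [232.6 149.3]
0.139 [232.1 144.7]
```

View pics/c4.png

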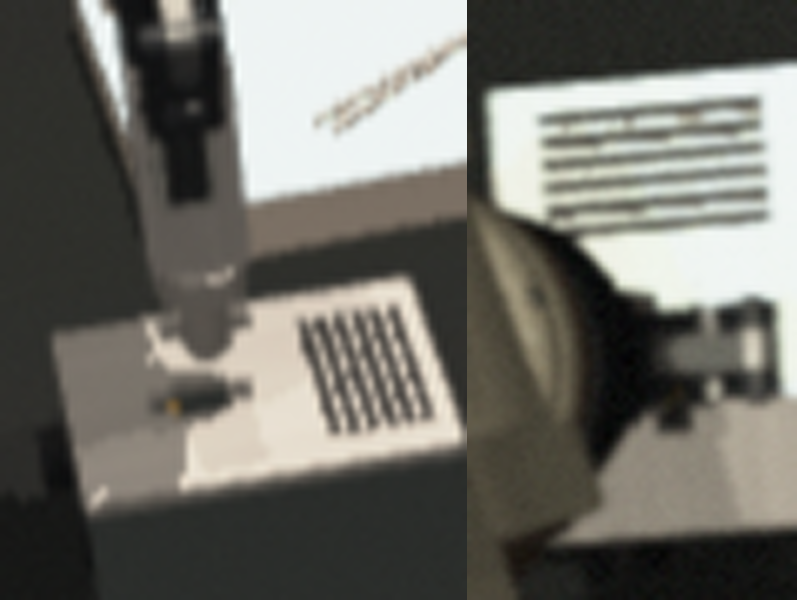

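The guide hangs just above the slot. In the left crop the lugs are at about (155–252, 320) and the keyhole at (152–250, 395), so they look near but need a finer check. The top view is partly hidden by the wrist. I'll measure the axis offset along x from the silhouettes.

```bash
python3 - <<'E'
from h import *
g=cv2.cvtColor(cv2.imread("pics/s4.png"),6)
print(' '*4,*[f"{u:3d}" for u in range(222,252)])
for v in list(range(133,170)): print(v,*[f"{x:3d}" for x in g[v,222:252]])
d=np.load("pics/s4.npy")
for v in range(138,160,2): print(v,*[f"{x*1000:4.0f}" for x in d[v,224:246]])
E
```

```text
222 223 224 225 226 227 228 229 230 231 232 233 234 235 236 237 238 239 240 241 242 243 244 245 246 247 248 249 250 251
133  46  37  37  64  88  90  80  77  36  22  23  24  22  26  53  79  88  91 100 165 236 240 240 239 231 223 222 213 204 201
134  47  44  33  55  87  91  84  78  42  25  25  29  28  37  61  81  88  90  96 144 216 222 213 202 182 163 159 142 129 126
135  46  45  33  50  84  91  87  80  57  44  50  60  62  66  77  86  89  91  93 118 156 159 142 128 124 119 118 114 115 114
136  46  45  33  44  79  90  88  84  76  72  76  83  85  86  89  90  89  91  92  98 117 119 116 113 114 114 114 113 114 114
137  47  45  39  42  75  90  90  87  87  86  87  89  90  91  92  91  90  90  91  94 111 114 114 112 114 114 114 114 114 113
138  47  47  44  38  71  90  90  89  89  89  90  89  91  91  92  92  90  90  90  92 108 113 114 114 114 114 113 113 113 114
139  47  46  44  37  64  89  90  89  89  90  89  90  91  92  93  91  90  90  91  92 105 113 114 114 114 113 113 114 114 114
140  46  46  45  41  59  89  90  89  90  89  90  90  90  91  92  92  90  90  91  92 103 113 113 114 113 114 113 
[... 4161 characters left out ...]
8 1199 1195 1193
148 1191 1188 1190 1192  978  971  970  964  963  966  966  961  968  967  969  973  975  979 1192 1191 1187 1192
150 1184 1182 1180 1186 1183 1187  973  971  971  971  968  970  971  970  974  973  992  995 1054 1052 1053 1055
152 1174 1178 1173 1050 1048  991  988  989  990  984  983  984  984  984  988  993  995  995  996 1047 1051 1048
154 1043 1041 1046 1043 1046  990  987  993  989  988  984  985  987  989  990  999 1043 1042 1043 1041 1044 1042
156 1035 1037 1038 1037 1037 1032 1037 1040  998  993  990  993  995  993  993  999 1038 1033 1036 1033 1036 1034
158 1034 1032 1033 1030 1031 1035 1033 1033 1031 1033 1000  993  998  999 1031 1031 1029 1031 1030 1033 1031 1030
```

```bash
python3 - <<'E'
from h import *
def onY(u,v,y):
    o,d=ray("side",u,v); return ((o+d*(y-o[1])/d[1])*1000).round(1)
print("port",plane("side",234.6,163.5,.08)*1000)
for nm,u,v,dy in(("shank",235.6,156,-8.5),("lugs",235.6,152.5,-4),("collar",234.4,146.5,-15),("grip",234,140,-12),("foot bottom front",235.6,158.2,-9)): print(nm,onY(u,v,.193+dy/1000))
R=K("side")[2]; print(R[0])
print(proj("side",[.4850,.1928,.08]),proj("side",[.4850,.1928,.113]))
to([0,0,0],0)
E
```

```text
port [485.02806867 194.79828553  80.        ]
shank [489.6 184.5 111.5]
lugs [490.5 189.  118.6]
collar [489.2 178.  145.3]
grip [490.  181.  161.8]
foot bottom front [489.  184.  105.2]
[ 0.98960725 -0.14304366 -0.01469691]
[234.64512732 164.01334978] [233.43109381 153.57950269]
10.1 [0.4855 0.1949 0.1951] [ 179.99    0.   -175.36] [ 0.   0.8 -1. ] -> [ 499.7 -155.   195.1] [-0.0000e+00  1.0000e-02 -1.7536e+02]
```

The guide hangs vertical but sits about 4.5 mm to +x of the port: 489.6 against 485.0 in the same camera. The pads show the same offset. I'll shift +4.5 mm along tool x and lower it to just above the plate.

Emit:
play_rows:
  increments:
    - [[2,0,0],[0,0,0],1]
    - [[4.5,0,2],[0,0,-0.2],1]
    - [[4.5,0,6],[0,0,-0.2],1]
    - [[4.5,0,10],[0,0,-0.2],1]
    - [[4.5,0,12],[0,0,-0.2],1]
    - [[4.5,0,12],[0,0,-0.2],1]
    - [[4.5,0,12],[0,0,-0.2],1]

```text
time: 10.8
ee_pos: [0.4809, 0.1949, 0.1829]
tcp_rot: [-180.0, -0.0, -175.1]
wrist_force: [-0.5, -0.3, -1.2]
opening: 0.023
grasp_force: 98.8
```

```bash
python3 - <<'E'
from h import *
to([481,195,183],184.8)
im,d=save("side","s5"); t,_=save("top","t5")
cv2.imwrite("pics/c5.png",np.hstack([cv2.resize(im[135:180,210:255,::-1],(400,400),interpolation=2),cv2.resize(t[225:275,155:205,::-1],(400,400),interpolation=2)]))
g=cv2.cvtColor(im,7)
print(' '*4,*[f"{u:3d}" for u in range(222,246)])
for v in range(142,172): print(v,*[f"{x:3d}" for x in g[v,222:246]])
E
```

```text
10.8 [0.4809 0.1949 0.1829] [-1.8000e+02 -2.0000e-02 -1.7511e+02] [-0.5 -0.3 -1.2] -> [-0.1  0.1 -0.1] [-0.   -0.02  0.09]
     222 223 224 225 226 227 228 229 230 231 232 233 234 235 236 237 238 239 240 241 242 243 244 245
142  46  49  61  88  90  90  88  89  89  89  90  90  91  92  91  90  91  92 100 110 111 110 102  97
143  46  48  59  84  90  90  88  90  90  90  90  91  91  93  91  90  91  91  90  90  86  85  74  67
144  47  48  53  79  90  89  89  90  90  90  90  91  91  93  90  89  90  90  80  61  53  53  50  49
145  46  47  51  75  90  90  89  90  89  89  90  91  90  93  91  90  90  90  85  54  47  47  46  46
146  46  45  48  67  89  90  90  90  90  90  90  91  90  93  92  89  91  90  89  54  47  47  46  46
147  47  47  48  61  89  89  90  91  90  90  90  90  90  93  91  90  91  91  88  54  47  47  47  46
148  47  47  47  59  89  90  89  91  91  90  90  90  91  92  92  91  93  92  78  51  46  46  50  55
149  46  45  47  56  87  90  90  91  91  91  93  93  95 105  99  98  95  83  71  65  71  74  88 107
150  47  47  47  52  78  88  91  92  90  95 104 104 112 155 141 123  95  78 
[... 1423 characters left out ...]

165 116 116 116 115 112  95  77  76  91  80  51  45  44  45  46  48  63 102 179 187 195 218 223 223
166 115 115 115 114 113  95  79  79 102  91  56  52  60  69  82  91 135 168 205 216 219 223 225 224
167 115 114 115 115 113 107 103 103 109 100  85 101 107 118 164 171 190 205 211 222 224 225 225 225
168 115 115 115 115 115 114 114 116 116 113 118 171 177 181 205 208 210 211 212 219 225 225 225 225
169 116 116 117 125 118 118 117 119 127 126 138 203 209 209 211 211 211 211 211 214 225 225 226 225
170 127 127 128 134 129 128 129 130 134 134 178 209 211 212 212 211 211 212 212 213 225 225 225 224
171 134 135 135 136 135 135 135 136 136 142 204 211 213 213 212 212 212 212 211 212 223 224 223 223
```

View pics/c5.png

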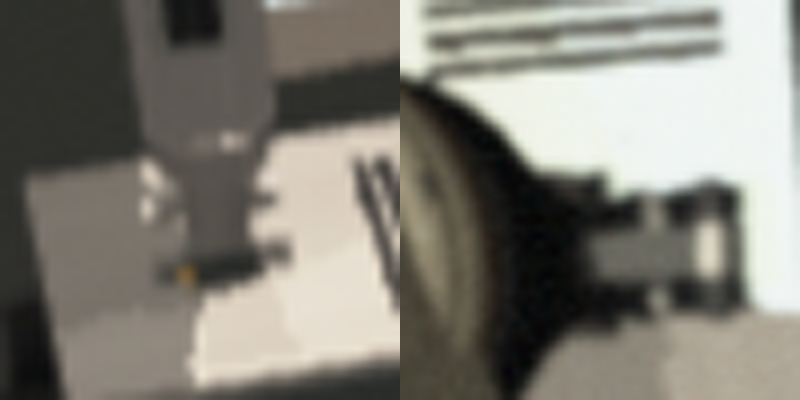

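Both crops show the shank over the keyhole. In the side image the shank's mid is at u≈234.0, and about 234.2 is expected from the slot. I'll lower it gently through the plate and watch the force.

Emit:
play_rows:
  increments:
    - [[0,0,3],[0,0,0],1]
    - [[0,0,6],[0,0,0],1]
    - [[0,0,8],[0,0,0],1]
    - [[0,0,10],[0,0,0],1]
    - [[0,0,12],[0,0,0],1]
    - [[0,0,13],[0,0,0],1]
    - [[0,0,13],[0,0,0],1]

```text
time: 11.6
ee_pos: [0.4809, 0.1945, 0.1698]
tcp_rot: [-179.9, -0.0, -175.1]
wrist_force: [1.6, -4.2, -1.3]
opening: 0.0234
grasp_force: 98.9
```

Emit:
play_rows:
  increments:
    - [[0,-0.7,0],[0,0,0],1]
    - [[0,-0.7,0],[0,0,0],1]
    - [[0,-0.7,2],[0,0,0],1]
    - [[0,-0.7,3],[0,0,0],1]
    - [[0,-0.7,3],[0,0,0],1]

```text
time: 12.1
ee_pos: [0.4809, 0.1942, 0.1668]
tcp_rot: [-180.0, -0.0, -175.1]
wrist_force: [-0.2, -2.8, -1.2]
opening: 0.0228
grasp_force: 98.8
```

Emit:
play_rows:
  increments:
    - [[0,-0.6,0],[0,0,0],1]
    - [[0,-0.6,1.5],[0,0,0],1]
    - [[0,-0.6,3],[0,0,0],1]
    - [[0,-0.6,4.5],[0,0,0],1]
    - [[0,-0.6,6],[0,0,0],1]
    - [[0,-0.6,6],[0,0,0],1]

```text
time: 12.7
ee_pos: [0.4808, 0.1937, 0.1606]
tcp_rot: [180.0, -0.0, -175.1]
wrist_force: [-0.3, 0.1, -2.2]
opening: 0.023
grasp_force: 98.7
```

Emit:
play_rows:
  increments:
    - [[0,0,1.5],[0,0,0],1]
    - [[0,0,3],[0,0,0],1]
    - [[0,0,4.5],[0,0,0],1]
    - [[0,0,6],[0,0,0],1]
    - [[0,0,7.5],[0,0,0],1]
    - [[0,0,9],[0,0,0],1]
    - [[0,0,10],[0,0,0],1]
    - [[0,0,10],[0,0,0],1]

```text
time: 13.5
ee_pos: [0.4811, 0.1937, 0.151]
tcp_rot: [180.0, 0.0, -175.1]
wrist_force: [-0.3, -0.1, 3.3]
opening: 0.0229
grasp_force: 99.3
```

Emit:
play_rows:
  increments:
    - [[0,0,1],[0,0,0],1]
    - [[0,0,2],[0,0,0],1]
    - [[0,0,3],[0,0,0],1]
    - [[0,0,4],[0,0,0],1]
    - [[0,0,4],[0,0,0],1]
  grip_force: 120

```text
time: 14.0
ee_pos: [0.4811, 0.1937, 0.147]
tcp_rot: [180.0, 0.0, -175.1]
wrist_force: [-1.3, -0.5, 5.5]
opening: 0.0229
grasp_force: 117.0
```

Emit:
play_rows:
  increments:
    - [[0,0,0.7],[0,0,0],1]
    - [[0,0,1.5],[0,0,0],1]
    - [[0,0,1.5],[0,0,0],1]

```text
time: 14.3
ee_pos: [0.4811, 0.1937, 0.1463]
tcp_rot: [180.0, 0.0, -175.1]
wrist_force: [-2.2, -0.9, 10.0]
opening: 0.023
grasp_force: 118.5
```

The collar is flush: the force jumped at TCP z 146.3. For the twist I'll turn about the guide's own axis, 4.5 mm along −x from the TCP, in stages.

Emit:
play_rows:
  increments:
    - [[0,0,0.5],[0,0,0],1]
    - [[0,0.6,0.5],[0,0,8],1]
    - [[-0.2,1.2,0.5],[0,0,16],1]
    - [[-0.4,1.8,0.5],[0,0,24],1]
    - [[-0.7,2.4,0.5],[0,0,32],1]
    - [[-1.05,2.9,0.5],[0,0,40],1]
    - [[-1.05,2.9,0.5],[0,0,40],1]

```text
time: 15.0
ee_pos: [0.482, 0.1955, 0.1462]
tcp_rot: [-179.9, 0.1, 144.6]
wrist_force: [-3.2, -8.3, 15.3]
opening: 0.0229
grasp_force: 118.7
```

```bash
python3 - <<'E'
from h import *
to([0,0,0],0); print(telemetry.get_obs()["torque"].round(2))
E
```

```text
15.0 [0.482  0.1955 0.1462] [-1.7994e+02  1.4000e-01  1.4457e+02] [-3.2 -8.3 15.3] -> [ 279.8 -438.6  146. ] [1.6000e-01 1.4000e-01 1.4457e+02]
[-2.08  0.9  -0.02]
```

Emit:
play_rows:
  increments:
    - [[-0.2,-0.8,0],[0,0,0],1]
    - [[-0.2,-0.4,0],[0,0,8],1]
    - [[-0.3,0,0],[0,0,16],1]
    - [[-0.5,0.4,0],[0,0,24],1]
    - [[-0.7,0.8,0],[0,0,32],1]
    - [[-0.7,0.8,0],[0,0,32],1]
    - [[-0.7,0.8,0],[0,0,32],1]

```text
time: 15.7
ee_pos: [0.4823, 0.1958, 0.1462]
tcp_rot: [-180.0, 0.1, 112.8]
wrist_force: [-6.2, -7.3, 17.5]
opening: 0.0229
grasp_force: 119.0
```

```bash
python3 - <<'E'
from h import *
to([0,0,0],0); print(telemetry.get_obs()["torque"].round(2))
E
```

```text
15.7 [0.4823 0.1958 0.1462] [-1.7995e+02  1.0000e-01  1.1285e+02] [-6.2 -7.3 17.5] -> [   7.  -520.4  146.6] [6.0000e-02 1.1000e-01 1.1285e+02]
[-1.85  1.92  0.05]
```

Emit:
play_rows:
  increments:
    - [[-0.4,-0.7,0],[0,0,0],1]
    - [[-0.4,-0.3,0],[0,0,8],1]
    - [[-0.5,0.1,0],[0,0,15],1]
    - [[-0.5,0.3,0],[0,0,20],1]
    - [[-0.5,0.3,0],[0,0,20],1]
    - [[-0.5,0.3,0],[0,0,20],1]

```text
time: 16.3
ee_pos: [0.4829, 0.196, 0.1462]
tcp_rot: [180.0, 0.0, 92.9]
wrist_force: [-6.3, -4.7, 16.2]
opening: 0.0227
grasp_force: 118.9
```

```bash
python3 - <<'E'
from h import *
to([0,0,0],0); print(telemetry.get_obs()["torque"].round(2),telemetry.get_obs()["q"].round(1))
im,_=save("side","s6"); cv2.imwrite("pics/c6.png",cv2.resize(im[90:190,200:300,::-1],(600,600),interpolation=2))
E
```

```text
16.3 [0.4829 0.196  0.1462] [1.7999e+02 5.0000e-02 9.2870e+01] [-6.3 -4.7 16.2] -> [-171.4 -492.2  146.3] [4.000e-02 3.000e-02 9.287e+01]
[-1.14  1.72  0.05] [ 22.1   0.2  -6.3  83.4  -0.  109.2]
```

View pics/c6.png

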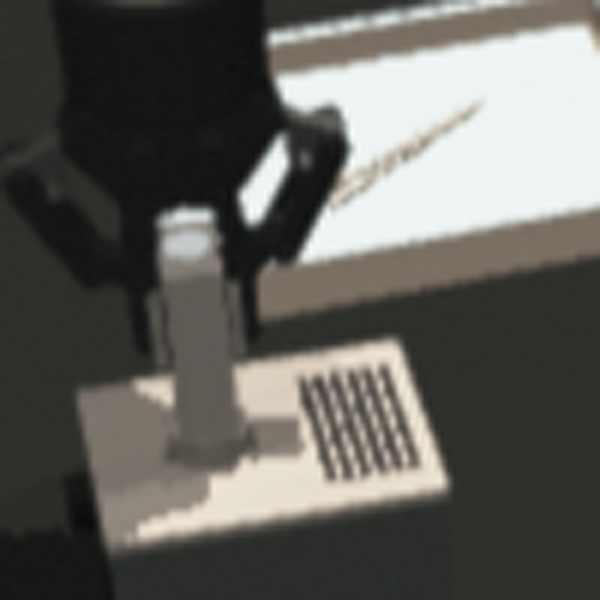

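The collar sits flush on the plate at (210,450) in the crop. The guide's narrow side faces the camera, with a finger on either side, so it turned with the gripper. I'll press a few more degrees to confirm the stop.

Emit:
play_rows:
  increments:
    - [[-0.3,-0.4,0],[0,0,2],1]
    - [[-0.3,-0.4,0],[0,0,4],1]
    - [[-0.3,-0.4,0],[0,0,4],1]
    - [[-0.3,-0.4,0],[0,0,4],1]

```text
time: 16.75
ee_pos: [0.4829, 0.1959, 0.1462]
tcp_rot: [180.0, 0.0, 88.9]
wrist_force: [-4.8, -3.4, 15.5]
opening: 0.023
grasp_force: 118.8
```

```bash
python3 - <<'E'
from h import *
to([0,0,0],0); print(telemetry.get_obs()["torque"].round(2),telemetry.get_obs()["grasp_force"])
E
```

```text
16.75 [0.4829 0.1959 0.1462] [1.7995e+02 2.0000e-02 8.8930e+01] [-4.8 -3.4 15.5] -> [-204.8 -479.2  145.9] [ 6.000e-02 -2.000e-02  8.893e+01]
[-0.98  1.24  0.62] 118.76487851142883
```

The z torque rose from 0.05 to 0.62 N·m, so the guide is at the stop. I'll hold briefly, check, and hand in.

Emit:
play_rows:
  increments:
    - [[0,0,0],[0,0,0],1]
    - [[0,0,0],[0,0,0],1]
    - [[0,0,0],[0,0,0],1]
    - [[0,0,0],[0,0,0],1]
    - [[0,0,0],[0,0,0],1]

```text
time: 17.25
ee_pos: [0.4829, 0.1959, 0.1462]
tcp_rot: [180.0, 0.0, 88.9]
wrist_force: [-5.0, -4.0, 15.1]
opening: 0.0226
grasp_force: 118.8
```

```bash
python3 - <<'E'
from h import *
o=telemetry.get_obs(); print(o["ee_pos"],o["tcp_rot"],o["wrist_force"],o["torque"])
if o["torque"][2]>.3 and o["wrist_force"][2]>10: print(workorder.job_done())
E
```

```text
[0.4828612  0.19588344 0.14623782] [1.79951273e+02 2.54117736e-02 8.89327430e+01] [-4.97695768 -3.98514954 15.10817642] [-0.90387949  1.29428142  0.60101075]
the job is handed in; nothing more can be done
None
```

I handed the job in at 17.3 s: the light guide is through the port, collar flush on the plate and twisted clockwise to its stop (0.60 N·m held), still gripped and pushed down at about 15 N; the arm kept clear of the jars and pen pot.

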